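Check the height of a fresh casting with a bridge gauge

ROBOT

A 7-joint arm with a two-finger parallel gripper is mounted at the origin on the work surface. World frame = base frame: x ahead of the robot, y to its left, z up, the work surface at z = 0. Lengths are in mm, angles in rad, forces in N, time in s.
With the tool pointing down it reaches from about 400 to 875 mm from the base axis. Payload 19.3 kg.
Tool frame: the origin (TCP) lies at the very end of the fingers, on their centre line; the grasp point (between the pads) lies 19 mm behind it (grip_point_offset is the z of the grasp point in the tool frame, in mm); z points along the fingers, y is the line along which they close (so a half turn about z gives the same grasp; the last joint's range is limited). The gripper opens to 85 mm and grips with 20 to 120 N. Pads are 22 mm wide; open, the fingers measure 114 mm over their backs; the gripper's body (76 mm by 85 mm) begins 54 mm behind the grasp point. The pads swing forward as they close: fully open they stand 13 mm farther back than shut.
Start: joints at [1.124, 0.521, -0.036, 1.599, 0.021, 1.021, -0.113], TCP at [229.939, -581.156, 231.291] pointing down, gripper open.
Joint ranges: [-2.91, 2.91], [-0.3, 2.13], [-1.5, 1.42], [0.17, 2.43], [-1.26, 4.41], [0.16, 1.93], [-2.52, 2.52]. Speed limits (rad/s): [1.89, 1.89, 2.39, 2.39, 3.01, 3.01, 3.01].

INTERFACE

Orientations are given as a 3x3 rotation matrix whose columns are the frame's x, y, z axes.
In Python, from workcell import movep, movel, goto_joints, open_gripper, clamp, wait, inverse_kinematics, read_state, camera, PlanningError, finish_job, grip_point_offset gives the robot as it stands. Calls block until the motion is done:
- movep(position, orientation): joint-space move of the TCP to a pose.
- movel(position, frame=None, max_speed=150, guard=None): straight line of the TCP; frame=None keeps the orientation; max_speed is the mean speed in mm/s. With guard (N) it stops when the force on the tool has changed by that much, and returns True; else False.
- goto_joints(angles): joint-space move.
- open_gripper() and clamp(): open the fingers fully, or close them until they stop; the grip force is fixed at half the most.
- wait(seconds).
- inverse_kinematics(position, orientation): joint angles nearest the present ones, or None.
- read_state(): the state.
- camera(name): name is "scene" or "side" or "wrist"; returns a dict with "image" (480x640x3 uint8, blue, green, red), "range_z" (480x640 float32, mm along the optical axis (not along the pixel's ray), 0 where there is no reading), "fx", "fy", "cx", "cy" (pixels), "dist_coeffs" ([k1, k2, p1, p2, k3] as OpenCV has them; the pictures are not rectified), "cam_to_world" (4x4, takes a point from camera to world coordinates). Camera axes: x right, y up, looking along -z (the intrinsics and any distortion apply to the point x, -y, -z); pixel columns grow to the right and rows downward; lengths in mm; the calibration is good to about 2 mm. A picture is of the moment at which its call begins.
A pose or a line that the arm cannot do raises PlanningError and nothing moves.
- finish_job(): hands the job in; it is judged then, once.
The state is a dict: "time": time; "qpos": joint angles; "qvel": joint speeds; "joint_efforts": joint torques, N m; "eef_pos": TCP position; "tool_rot": TCP orientation; "ft_force": force on the tool from outside, world axes, zero at the start; "torque": the same for the moment, N m; "finger_gap": finger opening in mm; "gripper_force": force on a finger pad.
Only numpy, scipy, OpenCV 4.12 (cv2) and the standard library are available. Lean on these libraries where they do the work, as an engineer would, in place of code of your own. Each camera call takes 0.05 s, during which the arm holds its last target. There are 200 camera calls.

TASK

Lift the aluminium casting out of the leaning mould and stand it on its base on the dark surface plate. Then set the bridge gauge astride it, legs flat on the plate and the sprung foot resting on the middle of the rib, so that it reads the casting's height, and let go. Set both down gently without dropping them, and leave the V-block, bottle, motor and screwdriver where they are.

Things in the scene. Friction and masses are not known exactly. Their poses are not given: they have to be found in the camera images.
- casting: Aluminium casting, 0.3 to 0.5 kg: flat base 60 (x) x 100 (y) x 12 mm with a rib 28 (x) x 94 (y) mm along its middle, 40 mm high in all. Origin: centre of the base's underside; z: up through the rib; x: across the rib. At the start it lies in the mould, base down, its z leaning 30 degrees (0.52 rad) from vertical, square to the mould's face.
- rib_top (a point): Middle of the top of the casting's rib, 40 mm above the casting's origin.
- mould: Fixed dark steel lower mould half, 120 x 180 mm, on a blue cradle. Origin: on the bench below the centre of its upper face, which is at z 90 mm and leans 30 degrees: normal (-0.50, 0, 0.87), up-slope (0.87, 0, 0.50). The casting's base sits in a cavity 64 x 104 x 10 mm deep (2 mm of it proud). Two guide pins, diameter 16, 32 mm long, stand on the face 45 mm up-slope, 75 mm to either side (y).
- mould_cavity (a point): Centre of the mould cavity's floor.
- frame_bar (a point): Middle of the top crossbar (along y, z 0.32 m) of the mould's clamp frame, which stands open behind the casting and leans over it: fixed 16 mm steel bars, two posts at y +-80 mm rising 200 mm square to the mould's face from 109 mm up-slope of its centre, and crossbars 120 and 200 mm out from the face. It bars the way straight up; the way square to the face is free.
- plate: Fixed dark stone surface plate on the bench, 170 (x) x 280 (y) x 40 mm. Origin: centre of its underside, so its top is at z 40 mm. The gauge stands near one end (y) and the V-block near the other.
- gauge: Loose steel bridge gauge, 0.4 to 0.7 kg. Two legs 12 (x) x 40 (y) x 60 mm, 76 mm clear between them along x; a bridge 100 (x) x 40 (y) mm from z 60 to 74 mm; on it a black square grip 28 x 28 mm from z 74 to 114 mm. Origin: midway between the legs, level with their undersides; z up. It straddles the casting with its x across the rib.
- gauge_foot (a joint): Slide of the gauge's sprung foot, a steel disc 18 mm in diameter below the middle of the bridge. 0 to 48 mm, 0 = fully down, grows as the foot is pushed up: the height read is this value plus 5 mm (so 35 mm on a 40 mm part). The spring pushes down with 1 to 2 N.
- foot_tip (a point): Centre of the underside of the gauge's foot, on the gauge's z axis.
- vblock: Bystander: loose steel V-block, 46 x 40 x 44 mm, on the plate. Origin: centre of its underside.
- bottle: Bystander: loose white bottle, 52 mm in diameter, 180 mm tall, standing beside the mould. Origin: centre of its underside.
- motor: Bystander: loose small motor on a foot plate, 80 x 46 x 49 mm, on the other side of the mould. Origin: centre of its underside.
- driver: Bystander: loose screwdriver lying on the bench beyond the work, about 200 mm long and 30 mm thick. Origin: middle of its underside.
Things that resemble listed ones, but are neither listed nor needed, are in the scene too. What is shaped like the casting but pink or yellow is not meant.

How it is judged:
By the outcome, as a careful person would: the job done as asked, in the order asked, and still so for the second after the job is handed in, with the robot touching nothing.
It also fails if it takes over 64 s, if anything falls off the work surface, if the arm or the gripper's body presses on something with over 40 N, if the wrist force passes 120 N, or if a joint passes its speed limit or range.

## Working session

There is one attempt and no reset: what is moved stays moved. The work goes in short steps, each a Python script; the robot and the scene stay as the last script left them, time stands still between calls to the robot, and variables do not carry over. Pictures are saved under pics/ and viewed, at most 10 in all, crops included, and the job is handed in when it is done.

```bash
mkdir -p pics; ls; cat > h.py <<'E'
import numpy as np, cv2, pickle
from workcell import *
def snap(name, fn):
    c=camera(name); cv2.imwrite(f'pics/{fn}.png',c['image']); pickle.dump(c,open(f'pics/{fn}.pkl','wb')); return c
def load(fn): return pickle.load(open(f'pics/{fn}.pkl','rb'))
def und(c,uv):
    K=np.array([[c['fx'],0,c['cx']],[0,c['fy'],c['cy']],[0,0,1]])
    return cv2.undistortPoints(np.array(uv,float).reshape(-1,1,2),K,np.array(c['dist_coeffs'],float))[:,0]
def ray(c,uv):
    n=und(c,uv); T=np.array(c['cam_to_world'])
    d=np.c_[n[:,0],-n[:,1],-np.ones(len(n))]@T[:3,:3].T
    return T[:3,3],d
def pts(c,uv):  # depth
    uv=np.array(uv); o,d=ray(c,uv); z=c['range_z'][uv[:,1].astype(int),uv[:,0].astype(int)]
    P=o+d*z[:,None]; P[z==0]=np.nan; return P
def onz(c,uv,z):
    o,d=ray(c,uv); return o+d*((z-o[2])/d[:,2])[:,None]
def tri(c1,u1,c2,u2):
    o1,d1=ray(c1,u1);o2,d2=ray(c2,u2);out=[]
    for a,b in zip(d1,d2):
        s=np.linalg.lstsq(np.c_[a,-b],o2-o1,rcond=None)[0]
        p,q=o1+a*s[0],o2+b*s[1]; out.append(np.r_[(p+q)/2,np.linalg.norm(p-q)])
    return np.array(out)
E
python3 - <<'E'
from h import *
for n in('scene','side','wrist'):
    c=snap(n,n+'0'); print(n,np.round(c['cam_to_world'],3).tolist(),c['fx'],c['dist_coeffs'],(c['range_z']>0).mean())
print(grip_point_offset); s=read_state(); print(s['time'],s['ft_force'],s['finger_gap'],np.round(s['tool_rot'],3).tolist())
E
```

```text
pics
scene [[0.802, -0.387, 0.456, 973.431], [0.597, 0.544, -0.589, -576.856], [-0.02, 0.744, 0.667, 882.563], [0.0, 0.0, 0.0, 1.0]] 450.61001890649214 [0.03354761 0.         0.         0.         0.        ] 0.9957975260416667
side [[-0.962, 0.205, -0.178, 271.873], [-0.271, -0.689, 0.672, 904.566], [0.015, 0.695, 0.719, 1141.18], [0.0, 0.0, 0.0, 1.0]] 566.8427062557898 [-0.12846359  0.          0.          0.          0.        ] 0.99603515625
wrist [[0.368, 0.897, 0.245, 291.829], [-0.93, 0.355, 0.096, -556.661], [-0.001, -0.263, 0.965, 374.177], [0.0, 0.0, 0.0, 1.0]] 396.14277857319877 [-0.08497644  0.          0.          0.          0.        ] 0.9959635416666667
-18.700000000000003
0.15 [-0.18052429  0.35550674  0.1073796 ] 85.36620899481008 [[0.93, 0.368, -0.0], [0.368, -0.93, 0.001], [-0.0, -0.001, -1.0]]
```

View pics/scene0.png

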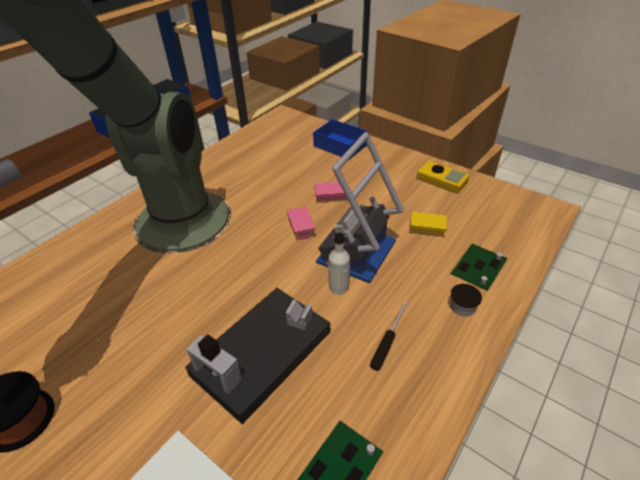

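View pics/side0.png

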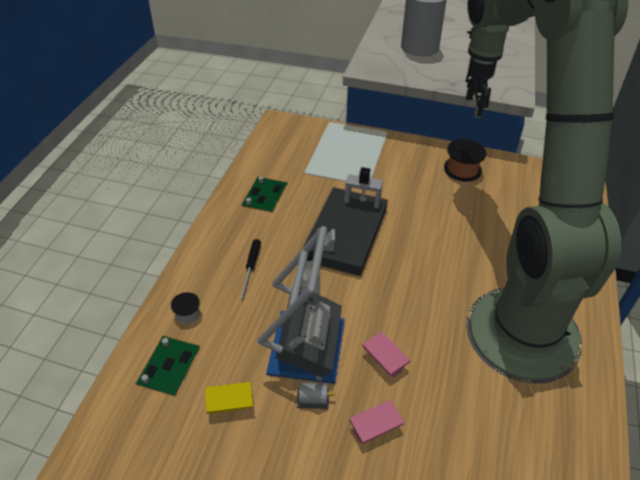

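Scene: gauge at (215,362), V-block (300,313), bottle (339,265), mould with frame (360,235), screwdriver (390,340). Side: mould (308,340), motor (313,393), gauge (363,187), V-block (325,240). Candidates for the casting are the grey block in the mould, side (316,322), pink blocks at (386,353) and (377,421), and a yellow one at (229,397). I choose the grey one and check it in a close crop.

```bash
python3 - <<'E'
from h import *
c=load('side0'); s=load('scene0')
a=cv2.resize(c['image'][270:400,255:365],None,fx=4.5,fy=4.5,interpolation=cv2.INTER_CUBIC)
cv2.imwrite('pics/crop1.png',a)
print(pts(c,[(316,322),(308,340),(363,187),(364,175),(325,240),(313,395),(340,262),(310,258),(384,198),(330,190)]).round(0).tolist())
print(pts(s,[(209,346),(215,360),(277,292),(242,412),(328,325),(190,368),(240,400),(339,245),(368,140),(339,165)]).round(0).tolist())
E
```

```text
[[479.0, 195.0, 118.0], [486.0, 233.0, 99.0], [486.0, -290.0, 110.0], [487.0, -297.0, 147.0], [479.0, 133.0, 318.0], [446.0, 329.0, 41.0], [490.0, -64.0, 37.0], [532.0, 66.0, 177.0], [436.0, -390.0, -3.0], [601.0, -371.0, 4.0]]
[[499.0, -318.0, 153.0], [508.0, -320.0, 117.0], [448.0, -77.0, 42.0], [587.0, -342.0, 37.0], [602.0, -78.0, 35.0], [432.0, -337.0, 38.0], [568.0, -327.0, 39.0], [544.0, 46.0, 158.0], [479.0, 261.0, 309.0], [495.0, 115.0, 323.0]]
```

View pics/crop1.png

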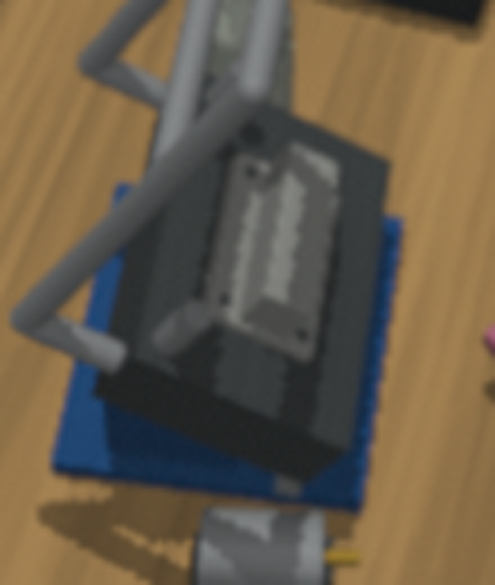

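The crop confirms it: the grey casting with its rib sits in the dark mould, with guide pins near it. I fit the mould face, crossbar and plate from the fused depth, then look with the wrist camera.

```bash
cat >> h.py <<'E'
def cloud(c,step=1):
    v,u=np.mgrid[0:480:step,0:640:step]; P=pts(c,np.c_[u.ravel(),v.ravel()]); return P
def box(P,lo,hi): return P[np.all((P>lo)&(P<hi),axis=1)]
def plane(P,n0,d0,tol):
    n=np.array(n0,float);n/=np.linalg.norm(n);d=d0
    for t in (tol*2,tol,tol,tol):
        Q=P[abs(P@n-d)<t]; m=Q.mean(0); w=np.linalg.svd(Q-m,full_matrices=False)[2][2]; n=w*np.sign(w@n); d=n@m
    return n,d,Q
E
python3 - <<'E'
from h import *
for nm in('scene0','side0'):
    c=load(nm); P=cloud(c); P=P[~np.isnan(P).any(1)]
    B=box(P,[380,90,50],[600,310,150])
    n0=np.array([-.5,0,.866]); h=np.histogram(B@n0,bins=np.arange(-250,0,6)); k=h[1][h[0].argmax()]+3
    n,d,Q=plane(B,n0,k,5); print(nm,'face n',n.round(3),d,len(Q),Q.min(0).round(),Q.max(0).round(), 'yaw',np.degrees(np.arctan2(-n[1],-n[0])))
    T=box(P,[400,50,300],[650,350,345]); 
    if len(T)>20:
        print('bar',len(T),T.mean(0).round(),T.min(0).round(),T.max(0).round(), np.linalg.svd(T-T.mean(0),full_matrices=False)[2][0].round(3))
    L=box(P,[350,-450,33],[700,0,46]); r=cv2.minAreaRect(L[:,:2].astype(np.float32)); print('plate',len(L),np.median(L[:,2]),r)
    for nmz,lo,hi in(('grip',[430,-400,130],[580,-250,160]),('bridge',[430,-400,95],[580,-250,125]),('vb',[420,-200,60],[600,-60,90]),('bottle',[480,0,60],[620,100,190])):
        G=box(P,lo,hi); 
        if len(G)>10: print(nmz,len(G),G.min(0).round(),G.max(0).round(),cv2.minAreaRect(G[:,:2].astype(np.float32)))
print(read_state()['time'])
E
```

```text
scene0 face n [-0.481 -0.07   0.874] -167.5048572600839 758 [433.  90.  56.] [599. 282. 150.] yaw 8.32407978112607
bar 443 [487. 172. 319.] [467.  95. 300.] [513. 268. 328.] [ 0.136 -0.991 -0.006]
plate 7032 40.369541005843814 ((512.0277709960938, -207.4354248046875), (281.34417724609375, 172.3383026123047), 87.278076171875)
grip 321 [ 475. -328.  130.] [ 506. -299.  157.] ((490.6186218261719, -313.7396545410156), (28.417070388793945, 30.47633934020996), 89.6463851928711)
bridge 832 [ 439. -336.   95.] [ 542. -292.  125.] ((490.1081848144531, -313.51153564453125), (103.27799224853516, 42.11605453491211), 1.2954962253570557)
vb 423 [ 518. -136.   60.] [571. -85.  88.] ((543.7291259765625, -110.37079620361328), (47.075748443603516, 43.091312408447266), 12.822711944580078)
bottle 792 [480.  25.  60.] [567. 100. 183.] ((523.7919311523438, 62.15530014038086), (85.70074462890625, 75.23523712158203), 1.0855408906936646)
side0 face n [-0.493 -0.067  0.868] -173.2193055607865 2287 [421.  90.  56.] [597. 288. 150.] yaw 7.748888663283616
bar 624 [478. 198. 321.] [461. 102. 300.] [507. 275. 328.] [-0.132  0.991 -0.019]
plate 3559 38.500526945829506 ((509.4073486328125, -205.90750122070312), (288.9631042480469, 171.9906005859375), 87.05735778808594)
grip 136 [ 473. -330.  131.] [ 502. -293.  158.] ((487.3839416503906, -311.185302734375), (28.88746452331543, 36.91157531738281), 1.671558141708374)
bridge 413 [ 437. -336.   95.] [ 537. -285.  125.] ((486.82080078125, -310.2927551269531), (99.91702270507812, 50.5339469909668), 0.3869275748729706)
vb 126 [ 514. -135.   60.] [567. -85.  88.] ((540.9202270507812, -106.93122100830078), (42.58594512939453, 49.10765838623047), 15.474944114685059)
bottle 302 [480.  42.  61.] [552.  99. 183.] ((510.41278076171875, 71.84169006347656), (45.24038314819336, 75.32746887207031), 67.93815612792969)
0.15
```

Numbers fit the text: face lean about 30°, yaw about 8°, crossbar at z 320, plate top at 40, and the gauge grip near (489,-312) at yaw about 1°. Now a near view square to the face.

```bash
cat >> h.py <<'E'
def mframe(yaw):
    c,s=np.cos(yaw),np.sin(yaw); n=np.array([-.5*c,-.5*s,.866]); u=np.array([.866*c,.866*s,.5]); return n,u,np.cross(n,u)
E
python3 - <<'E'
from h import *
n,u,w=mframe(np.radians(7.9)); C=np.array([489,189,90.])
print('w',w)
for s in(1,-1):
    R=np.c_[np.cross(s*u,-n),s*u,-n]
    for h in(170,80,6): print(s,h,np.round(inverse_kinematics(C+h*n-(30*u if h==170 else 0),R),2))
    R2=np.c_[np.cross([s,0,0],[0,0,-1]),[s,0,0],[0,0,-1]].astype(float)
    q=inverse_kinematics([510,-210,60],R2); print('place',None if q is None else np.round(q,2))
E
```

```text
w [-0.1374385   0.99046588  0.        ]Traceback (most recent call last):
  File "<stdin>", line 6, in <module>
    return _wrapfunc(a, 'round', decimals=decimals, out=out)
    return _wrapit(obj, method, *args, **kwds)
    result = getattr(arr, method)(*args, **kwds)
TypeError: unsupported operand type(s) for *: 'NoneType' and 'float'
```

```bash
python3 - <<'E'
from h import *
n,u,w=mframe(np.radians(7.9)); C=np.array([489,189,90.])
f=lambda p,R:(lambda q:None if q is None else np.round(q,2).tolist())(inverse_kinematics(p,R))
for s in(1,-1):
    R=np.c_[np.cross(s*u,-n),s*u,-n]
    for h,k in((250,0),(200,0),(170,30),(120,0),(80,0),(6,0)): print(s,h,k,f(C+h*n-k*u,R))
    R2=np.c_[np.cross([s,0,0],[0,0,-1]),[s,0,0],[0,0,-1]].astype(float)
    print('place',f([510,-210,60],R2),f([510,-210,200],R2))
print(f([450,120,350],R2),f([450,0,300],R2))
E
```

```text
1 250 0 [0.25, -0.2, -0.93, 2.35, 0.25, 0.47, -0.76]
1 200 0 [0.36, -0.01, -1.12, 2.38, 0.74, 0.43, -1.25]
1 170 30 None
1 120 0 [-0.51, 0.18, -0.24, 2.43, 1.33, 0.34, -1.83]
1 80 0 [0.32, 0.57, -1.27, 2.39, 1.57, 0.83, -1.97]
1 6 0 [0.3, 0.87, -1.28, 2.35, 1.78, 1.05, -2.0]
place [0.53, 0.67, -0.34, 1.91, 0.36, 0.63, -0.04] [0.6, 0.47, -0.43, 1.81, 0.24, 0.91, 0.06]
-1 250 0 [-0.83, -0.17, -0.04, 2.39, 0.61, 0.61, 1.97]
-1 200 0 [-0.77, -0.05, -0.04, 2.42, 0.77, 0.46, 1.83]
-1 170 30 None
-1 120 0 [0.35, 0.39, -1.27, 2.4, 1.41, 0.7, 1.28]
-1 80 0 [0.32, 0.57, -1.27, 2.39, 1.57, 0.83, 1.18]
-1 6 0 [0.3, 0.87, -1.28, 2.35, 1.78, 1.05, 1.14]
place [0.05, 0.68, 0.33, 1.93, -0.38, 0.59, -2.51] [-0.16, 0.52, 0.62, 1.85, -0.38, 0.89, -2.5]
[0.62, 0.34, -1.26, 1.79, 0.34, 1.26, 2.4] [0.95, 0.46, -1.41, 1.9, 0.48, 1.2, 2.51]
```

```bash
python3 - <<'E'
from h import *
n,u,w=mframe(np.radians(7.9)); C=np.array([489,189,90.])
f=lambda p,R:(lambda q:None if q is None else np.round(q,2).tolist())(inverse_kinematics(p,R))
R=np.c_[np.cross(u,-n),u,-n]; R2=np.array([[0,1,0],[1,0,0],[0,0,-1.]])
movep([480,-130,330],R2); print(read_state()['time'],read_state()['qpos'].round(2) if hasattr(read_state()['qpos'],'round') else read_state()['qpos'])
snap('wrist','w1')
for h in(250,220,200,180,150,120,100,80,60,6): print(h,f(C+h*n,R))
E
```

```text
2.05 [ 0.58  0.25 -0.53  1.78  0.14  1.15  0.01]
250 [0.38, -0.22, -1.02, 2.35, 0.16, 0.46, -0.66]
220 [0.81, -0.21, -1.38, 2.36, 0.08, 0.35, -0.56]
200 [0.36, -0.01, -1.12, 2.38, 0.74, 0.43, -1.25]
180 [-0.75, 0.01, -0.04, 2.43, 0.86, 0.41, -1.4]
150 [0.38, 0.25, -1.26, 2.39, 1.24, 0.59, -1.73]
120 [-0.09, 0.23, -0.71, 2.41, 1.36, 0.45, -1.85]
100 [-0.29, 0.26, -0.48, 2.42, 1.49, 0.4, -1.97]
80 [-0.48, 0.3, -0.24, 2.42, 1.65, 0.34, -2.14]
60 [-0.47, 0.35, -0.24, 2.41, 1.79, 0.35, -2.27]
6 [-0.34, 0.51, -0.37, 2.37, 2.01, 0.45, -2.43]
```

View pics/w1.png

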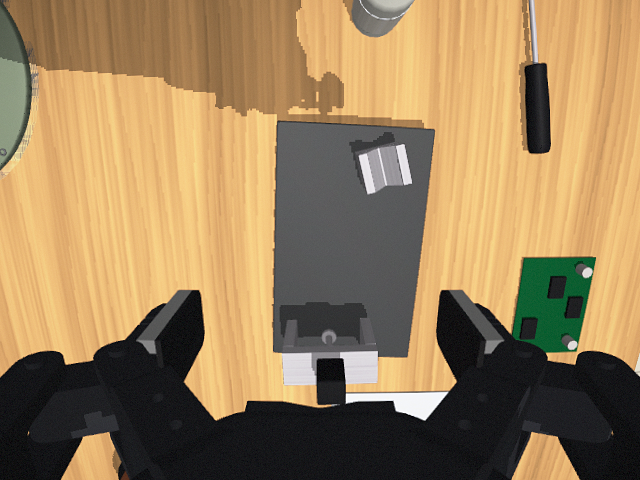

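Wrist view: plate corners (277,122), (434,129), (407,356) and (274,350). V-block (385,167), gauge bridge (330,367), black grip (330,385), bottle (380,12). The way along the plate is clear. Next I approach the mould via a tilted waypoint on the robot's side, clear of the bottle and frame.

```bash
python3 - <<'E'
from h import *
n,u,w=mframe(np.radians(7.9)); C=np.array([489,189,90.])
R=np.c_[np.cross(u,-n),u,-n]
T=C+130*n
for p in([410,0,300],[420,0,280],[430,20,260],[420,40,250]):
    try: movep(p,R); break
    except PlanningError as e: print(p,e)
print(read_state()['time'],np.round(read_state()['qpos'],2))
snap('wrist','w2')
for h in(150,130,110):
    try: movel(C+h*n); print('ok',h); break
    except PlanningError as e: print(h,e)
snap('wrist','w3')
print(read_state()['time'],np.round(read_state()['qpos'],2),read_state()['eef_pos'])
E
```

```text
2.8833 [ 0.51 -0.16 -0.56  2.38 -0.32  0.39  0.33]
ok 150
6.9417 [ 0.41  0.27 -1.3   2.39  1.25  0.61 -1.73] [414.71226225 178.6277095  219.90944143]
```

View pics/w3.png

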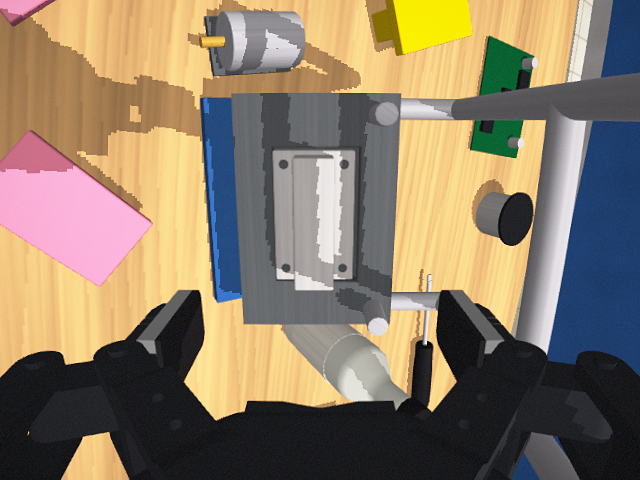

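Wrist view: the casting lies in the cavity, rib top (295..333, 157..290), base (274..357, 149..281). Guide pins at (385,113) and (377,325), posts and crossbars on the right, bottle at (350,360). I measure rib and face from the depth in the mould frame, and compare with the side camera.

```bash
python3 - <<'E'
from h import *
n,u,w=mframe(np.radians(7.9)); C=np.array([489,189,90.])
A=np.c_[u,w,n]
for nm in('w3','w2','side0','scene0'):
    P=cloud(load(nm)); P=P[~np.isnan(P).any(1)]
    M=(P-C)@A
    B=box(M,[-80,-100,-12],[80,100,12]); 
    F=B[(abs(B[:,0])>38)|(abs(B[:,1])>60)]
    nn,d,Q=plane(F,[0,0,1],np.median(F[:,2]),3); print(nm,'face',nn.round(3),d.round(1),len(Q), Q.min(0).round(),Q.max(0).round())
    r=box(M,[-40,-70,d+22],[40,70,d+38])
    if len(r)>30:
        nr,dr,Q=plane(r,[0,0,1],np.median(r[:,2]),3); print('  rib',len(Q),nr.round(3),dr.round(1),cv2.minAreaRect(Q[:,:2].astype(np.float32)),np.percentile(Q,[2,50,98],axis=0).round(1).tolist())
    if nm=='w3':
        pins=box(M,[20,-100,d+24],[70,100,d+38]); pins=pins[abs(pins[:,1])>60]
        for s in(1,-1): 
            q=pins[pins[:,1]*s>0]; print('  pin',len(q),q.mean(0).round(1) if len(q) else '')
# corners by pixel, both rays with plane height
c=load('w3')
def onplane(c,uv,h):
    o,d=ray(c,uv); return ((o+d*((n@C+h-o@n)/(d@n))[:,None])-C)@A
print('rib corners',onplane(c,[(295,157),(333,157),(334,290),(295,290)],30).round(1).tolist())
print('base corners',onplane(c,[(274,149),(354,148),(357,281),(275,280)],2).round(1).tolist())
E
```

```text
w3 face [0.003 0.001 1.   ] 2.4 19926 [-63. -94.  -0.] [58. 87.  5.]
  rib 5422 [-0.002  0.     1.   ] 32.3 ((-0.02350616455078125, 12.885749816894531), (130.3301239013672, 49.62239456176758), 75.09246063232422) [[-17.7, -47.0, 30.8], [-4.2, 1.0, 32.3], [9.3, 42.9, 33.7]]
  pin 494 [42.3 71.8 33.7]
  pin 397 [ 42.  -76.2  33.2]
w2 face [0.003 0.002 1.   ] 2.3 7966 [-63. -93.  -0.] [58. -4.  5.]
  rib 1674 [ 0.001 -0.006  1.   ] 32.4 ((-3.9659643173217773, -31.924165725708008), (37.077823638916016, 28.008956909179688), 89.00732421875) [[-17.5, -49.7, 30.4], [-3.9, -32.1, 32.3], [9.8, -14.1, 33.9]]
side0 face [ 0.005 -0.001  1.   ] 2.0 1358 [-66. -93.  -1.] [57. 90.  5.]
  rib 362 [ 0.024 -0.007  1.   ] 31.8 ((-2.0313262939453125, 12.994754791259766), (126.76658630371094, 49.68294143676758), 74.48857116699219) [[-19.2, -46.6, 29.2], [-4.7, 2.8, 31.9], [8.8, 44.7, 34.9]]
scene0 face [ 0.004 -0.001  1.   ] 2.2 482 [-67. -96.  -1.] [59. 85.  5.]
  rib 165 [ 0.013 -0.008  1.   ] 32.0 ((0.8049602508544922, 11.986934661865234), (130.8684539794922, 46.56294250488281), 75.67122650146484) [[-18.4, -51.7, 28.9], [-2.8, -13.3, 32.1], [28.8, 58.8, 33.9]]
rib corners [[-15.8, 44.0, 30.0], [9.2, 44.0, 30.0], [10.7, -50.6, 30.0], [-17.4, -50.6, 30.0]]
base corners [[-32.7, 47.5, 2.0], [25.3, 48.1, 2.0], [29.9, -55.4, 2.0], [-35.0, -54.5, 2.0]]
```

All views agree: rib centre at u≈-4, w≈-3, face offset about +2.3, rib top 30 mm above the face, as it should be. I go in and grip.

```bash
cat >> h.py <<'E'
n,u,w=mframe(np.radians(7.9)); C=np.array([489,189,90.])-4*u-3*w+2.3*n
R=np.c_[np.cross(u,-n),u,-n]; R2=np.array([[0,1,0],[1,0,0],[0,0,-1.]])
def st(t=''):
    s=read_state(); print(t,round(s['time'],2),np.round(s['qpos'],2).tolist(),np.round(s['eef_pos'],1),np.round(s['ft_force'],1),'gap',round(float(s['finger_gap']),1),'gf',np.round(s['gripper_force'],1))
E
python3 - <<'E'
from h import *
try: movel(C+40*n); print('guard',movel(C+6.5*n,max_speed=60,guard=15))
except PlanningError as e: print(e)
st('in'); 
s=read_state(); print('err',((np.array(s['eef_pos'])-C)@np.c_[u,w,n]).round(1))
snap('side','s2')
if ((np.array(s['eef_pos'])-C)@n)<10: clamp(); st('clamped'); print(((np.array(read_state()['eef_pos'])-C)@np.c_[u,w,n]).round(1)); 
f=lambda p,R:(lambda q:None if q is None else np.round(q,2).tolist())(inverse_kinematics(p,R))
for h in (60,90,120,150): print(h,f(C+h*n,R))
E
```

```text
guard False
in 8.52 [0.18, 0.71, -1.06, 2.36, 1.81, 0.85, -2.11] [481.5 185.   95.7] [-0.3  0.4  1.4] gap 85.6 gf 0.0
err [-0.1  0.1  6.6]
clamped 9.16 [0.18, 0.71, -1.06, 2.36, 1.81, 0.85, -2.11] [481.4 184.9  95.8] [-5.8 -2.9 11. ] gap 27.2 gf 59.2
[-0.1 -0.   6.8]
60 [0.23, 0.56, -1.13, 2.4, 1.65, 0.77, -2.03]
90 [0.27, 0.46, -1.17, 2.4, 1.54, 0.72, -1.97]
120 [0.32, 0.36, -1.22, 2.41, 1.41, 0.65, -1.87]
150 [0.4, 0.24, -1.27, 2.4, 1.24, 0.58, -1.73]
```

Gripped at 27 mm gap on a 28 mm rib. I draw it out square to the face, go back along the proven way, then to above the plate.

```bash
python3 - <<'E'
from h import *
P=cloud(load('w1')); P=P[~np.isnan(P).any(1)]
for t,z in(('bridge',(108,120)),('grip',(148,160))):
    G=box(P,[420,-400,z[0]],[600,-250,z[1]]); print(t,len(G),np.median(G[:,2]),cv2.minAreaRect(G[:,:2].astype(np.float32)))
G=box(P,[480,-160,70],[600,-60,95]);print('vb',G.min(0),G.max(0))
G=box(P,[380,-400,30],[650,-40,46]);print('plate',np.median(G[:,2]),cv2.minAreaRect(G[:,:2].astype(np.float32)))
try:
    movel(C+60*n,max_speed=80); st('out'); movel(C+150*n)
    movel([410,0,300],max_speed=200); st('wp')
    movep([508,-214,140],R2); st('above')
except PlanningError as e: print(e)
snap('wrist','w4');snap('side','s4');snap('scene','c4')
E
```

```text
bridge 2699 114.72913794452847 ((489.818603515625, -312.6053771972656), (100.11897277832031, 41.632076263427734), 1.3855221271514893)
grip 800 154.60201508699606 ((489.4782409667969, -312.9407043457031), (28.02960968017578, 29.879865646362305), 0.5853582620620728)
vb [ 516.7701121  -133.20325076   70.00904084] [570.40671621 -84.41122747  87.77987399]
plate 40.76644646888019 ((511.5960998535156, -206.11526489257812), (280.7525939941406, 171.32017517089844), 87.0648422241211)
out 9.97 [0.23, 0.56, -1.13, 2.4, 1.65, 0.77, -2.03] [455.2 181.1 141.7] [-0.1  0.  -4.9] gap 26.7 gf 59.3
wp 15.0 [0.52, -0.16, -0.57, 2.38, -0.32, 0.39, 0.34] [4.1e+02 1.0e-01 3.0e+02] [-0.1  0.2 -4.5] gap 26.7 gf 59.5
above 16.12 [0.71, 0.58, -0.58, 1.86, 0.42, 0.83, -0.08] [ 508.3 -212.9  140.8] [-0.4 -0.5 -3.9] gap 26.8 gf 59.5
```

View pics/w4.png

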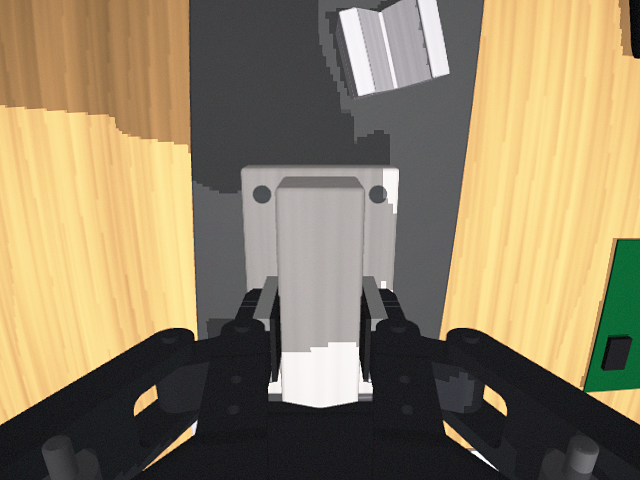

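Wrist view: the casting is held level and square (base front edge 242..398 at row 168), with V-block ahead (395,45) and the plate clear below. Now a gentle, guarded set-down.

```bash
python3 - <<'E'
from h import *
movel([508,-214,66],max_speed=100)
wait(0.2); g=movel([508,-214,53],max_speed=15,guard=4); st(f'down {g}'); 
if g:
    z=read_state()['eef_pos'][2]; wait(.2); st(); open_gripper(); st('open'); movel([508,-214,z+45],max_speed=80); movel([508,-214,230],max_speed=200); st('up')
    wait(.2)
    for k in('wrist','side','scene'): snap(k,k[0]+'5')
    P=cloud(load('w5')); P=P[~np.isnan(P).any(1)]
    G=box(P,[440,-290,72],[580,-130,86]);G=G[(abs(G[:,0]-508)<25)];print('rib',len(G),np.median(G[:,2]),cv2.minAreaRect(G[:,:2].astype(np.float32)),np.percentile(G,[1,99],axis=0))
    print(plane(G,[0,0,1],np.median(G[:,2]),3)[0])
    G=box(P,[440,-290,47],[580,-140,57]);print('base',len(G),np.median(G[:,2]),cv2.minAreaRect(G[:,:2].astype(np.float32)))
E
```

```text
down True 17.97 [0.65, 0.7, -0.5, 1.9, 0.52, 0.67, -0.17] [ 507.9 -214.    57.5] [-3.   0.7 10.4] gap 26.6 gf 61.5
 18.17 [0.65, 0.7, -0.5, 1.9, 0.52, 0.67, -0.17] [ 508.  -214.    57.5] [-2.3  0.4  9.5] gap 26.9 gf 61.4
open 18.77 [0.65, 0.7, -0.5, 1.9, 0.52, 0.67, -0.17] [ 507.3 -213.9   56.9] [ 0.2  0.4 -0.2] gap 85.5 gf 0.0
up 20.27 [0.76, 0.47, -0.64, 1.77, 0.32, 1.01, -0.0] [ 507.5 -213.9  228.8] [-0.2 -0.6 -0.8] gap 85.7 gf 0.0
rib 4514 80.71148969231126 ((509.4598083496094, -194.9491424560547), (132.364501953125, 35.076133728027344), 85.02783203125) [[ 494.02076188 -258.75159675   78.38560354]
 [ 526.19512586 -133.25427176   83.64357308]]
[-1.17490063e-03 -8.02490360e-04  9.99998988e-01]
base 4358 52.706522347621814 ((507.5643615722656, -213.80963134765625), (99.59193420410156, 60.207122802734375), 89.8138656616211)
```

Casting stands flat (rib top at 80.7, base top at 52.7), centre (507.6, -213.8), yaw about 0. Now the gauge, with grip at (489.6, -312.8), yaw about 1.2°.

```bash
cat >> h.py <<'E'
def Rz(a):
    a=np.radians(a); return np.array([[np.cos(a),-np.sin(a),0],[np.sin(a),np.cos(a),0],[0,0,1.]])
E
python3 - <<'E'
from h import *
g=np.array([489.6,-312.8])
movep([*g,210],Rz(1.2)@R2); wait(.2)
print('guard',movel([*g,119],max_speed=80,guard=12)); st('at'); snap('side','s6')
if read_state()['eef_pos'][2]<122:
    clamp(); wait(.2); st('clamped'); movel([*g,145],max_speed=40); movel([*g,190],max_speed=100); wait(.3); st('lifted')
    for k in('wrist','side','scene'): snap(k,k[0]+'7')
    P=cloud(load('s7')); P=P[~np.isnan(P).any(1)]; Q=box(P,[430,-360,150],[560,-260,192])
    print(len(Q), Q.min(0) if len(Q) else '', Q.max(0) if len(Q) else '')
    a=cv2.resize(load('s7')['image'][110:270,280:440],None,fx=3,fy=3); b=cv2.resize(load('c7')['image'][280:440,150:340],None,fx=2,fy=3)
    cv2.imwrite('pics/cmp7.png',np.hstack([cv2.resize(a,(390,480)),cv2.resize(b,(390,480))]))
E
```

```text
guard False
at 22.59 [0.85, 0.64, -0.55, 1.79, 0.44, 0.83, 0.11] [ 489.9 -312.9  119.5] [ 0.5 -0.7  0.2] gap 85.6 gf 0.0
clamped 23.41 [0.85, 0.65, -0.55, 1.79, 0.44, 0.83, 0.11] [ 489.8 -312.9  119.2] [-1.2  0.6  6.1] gap 27.4 gf 59.8
lifted 25.11 [0.88, 0.56, -0.59, 1.74, 0.37, 0.96, 0.16] [ 489.5 -312.7  189.6] [-0.2  0.1 -7.1] gap 27.4 gf 59.4
930 [ 439.09098606 -336.03158126  150.035068  ] [ 541.65653342 -292.74116643  191.57002932]Traceback (most recent call last):
  File "<stdin>", line 10, in <module>
  File "h.py", line 5, in load
    def load(fn): return pickle.load(open(f'pics/{fn}.pkl','rb'))
                                     ~~~~^^^^^^^^^^^^^^^^^^^^^^^
FileNotFoundError: [Errno 2] No such file or directory: 'pics/c7.pkl'
```

Weight about 7 N on the wrist, so the gauge is lifted. Measure how it hangs from the wrist and scene depth.

```bash
python3 - <<'E'
from h import *
for nm in('w7','s7'):
    P=cloud(load(nm)); P=P[~np.isnan(P).any(1)]
    G=box(P,[420,-345,178],[560,-285,193]); print(len(G))
    if len(G)>50: nn,d,Q=plane(G,[0,0,1],185,3); print(nm,nn.round(3),np.median(Q[:,2]),cv2.minAreaRect(Q[:,:2].astype(np.float32)),np.percentile(Q,[1,99],axis=0).round(1).tolist())
snap('side','d7')
a=cv2.resize(load('d7')['image'][120:270,290:440],(400,400)); b=cv2.resize(load('w7')['image'],(400,400))
cv2.imwrite('pics/cmp7.png',np.hstack([a,b]))
E
```

```text
12865
w7 [0.    0.011 1.   ] 185.05043340518304 ((489.618408203125, -312.85687255859375), (100.2054672241211, 40.59538650512695), 1.5413799285888672) [[440.4, -331.0, 182.5], [538.5, -292.4, 186.5]]
655
s7 [0.002 0.001 1.   ] 184.9348362878418 ((489.99114990234375, -314.0103454589844), (101.2314453125, 40.20442581176758), 2.0774786472320557) [[441.0, -334.2, 182.4], [539.6, -293.5, 187.7]]
```

View pics/cmp7.png

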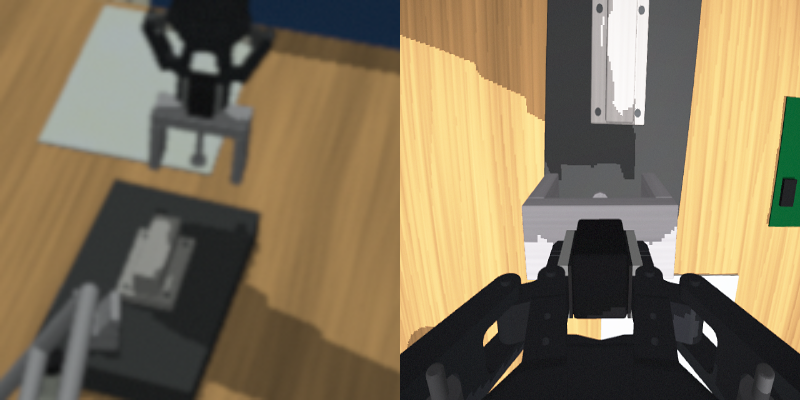

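The gauge hangs level and centred (side picture left; wrist picture right, with bridge at (600,215) and casting ahead at (618,60)). I carry it over the casting and lower it with a guard.

```bash
python3 - <<'E'
from h import *
p=np.array([507.8,-213.8])
movel([*p,190],frame=Rz(-.5)@R2,max_speed=100); wait(.2)
movel([*p,165],max_speed=60); wait(.3); st('pre'); snap('wrist','w8'); 
P=cloud(load('w8')); P=P[~np.isnan(P).any(1)]
G=box(P,[440,-245,154],[580,-180,166]); nn,d,Q=plane(G,[0,0,1],160,3); print('bridge',cv2.minAreaRect(Q[:,:2].astype(np.float32)))
G=box(P,[440,-190,47],[580,-150,58]); print('base front x',np.percentile(G[:,0],[1,99]),G[:,1].max())
G=box(P,[480,-185,74],[540,-150,86]); print('rib front x',np.percentile(G[:,0],[1,99]),G[:,1].max())
snap('side','d8')
cv2.imwrite('pics/cmp8.png',np.hstack([cv2.resize(load('d8')['image'][150:270,290:410],(400,400)),cv2.resize(load('w8')['image'],(400,400))]))
E
```

```text
pre 27.53 [0.72, 0.54, -0.59, 1.84, 0.39, 0.88, -0.07] [ 507.9 -213.9  165.2] [-0.3  0.1 -5.5] gap 27.2 gf 59.4
bridge ((507.9086608886719, -213.97775268554688), (100.64739227294922, 41.09119415283203), 0.11093421280384064)
base front x [478.4814623  537.34019559] -164.041293150218
rib front x [494.01560847 521.10330233] -167.069607586802
```

View pics/cmp8.png

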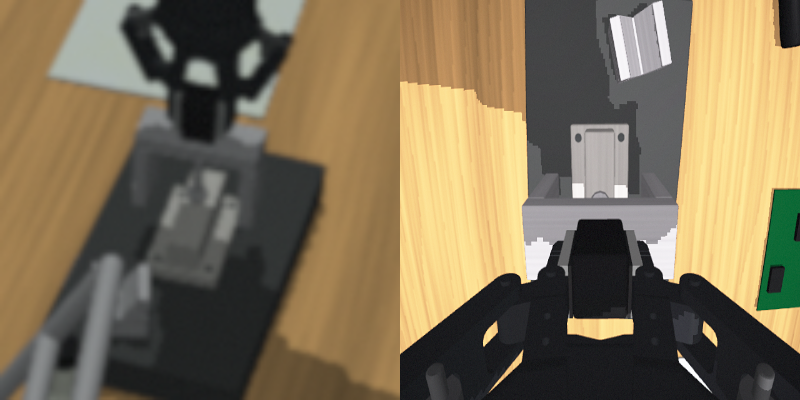

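The gauge is centred over the casting to within a millimetre: bridge (507.9, -214.0) against casting (507.8, -214.0). Lower and release.

```bash
python3 - <<'E'
from h import *
p=np.array([507.8,-213.8])
movel([*p,125],max_speed=60); wait(.2); st('near')
g=movel([*p,114],max_speed=12,guard=4); wait(.2); st(f'down {g}')
if g and read_state()['eef_pos'][2]<121.5:
    open_gripper(); st('open'); z=read_state()['eef_pos'][2]
    movel([*p,z+50],max_speed=80); movel([*p,280],max_speed=200); wait(.3); st('up')
    for k,f in(('wrist','w9'),('side','d9'),('scene','c9')): snap(k,f)
    P=cloud(load('w9')); P=P[~np.isnan(P).any(1)]
    G=box(P,[440,-250,106],[580,-175,122]); nn,d,Q=plane(G,[0,0,1],114.5,3); print('bridge',nn.round(3),np.median(Q[:,2]),cv2.minAreaRect(Q[:,:2].astype(np.float32)))
    G=box(P,[440,-190,47],[580,-150,58]); print('base front x',np.percentile(G[:,0],[1,99]),G[:,1].max())
    cv2.imwrite('pics/cmp9.png',np.hstack([cv2.resize(load('d9')['image'][160:260,300:400],(400,400)),cv2.resize(load('w9')['image'],(400,400))]))
E
```

```text
near 28.65 [0.7, 0.6, -0.56, 1.87, 0.43, 0.8, -0.11] [ 507.8 -213.8  125.3] [-0.8  1.2 -3.6] gap 27.7 gf 59.6
down True 29.43 [0.69, 0.61, -0.56, 1.87, 0.44, 0.79, -0.11] [ 507.8 -213.8  119.2] [-2.5  0.4  9.3] gap 27.1 gf 61.3
open 30.02 [0.69, 0.61, -0.56, 1.87, 0.44, 0.79, -0.11] [ 507.  -213.6  118.4] [ 0.   0.9 -0. ] gap 85.5 gf 0.0
up 31.81 [0.77, 0.42, -0.65, 1.71, 0.28, 1.11, 0.03] [ 507.6 -213.7  279.3] [ 0.4 -0.1 -0.2] gap 85.7 gf 0.0
bridge [-0.     0.003  1.   ] 114.68500592155851 ((507.93896484375, -214.0255889892578), (40.46595764160156, 99.58097076416016), 89.73733520507812)
base front x [477.96155647 537.18691229] -164.12368325642282
```

View pics/cmp9.png

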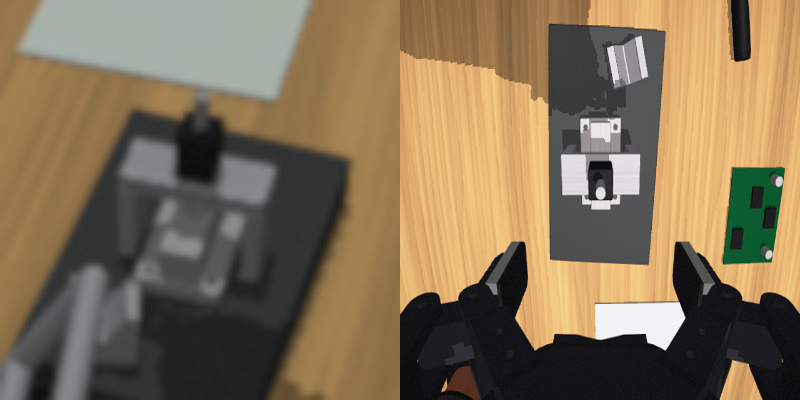

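The gauge stands astride the casting, legs flat on the plate (bridge top at 114.7, level). The stem is pushed up through the grip, and the robot is clear.

```bash
python3 -c "
from h import *
print(finish_job()); st()"
```

```text
the job is handed in; nothing more can be done
None
the job is handed in; nothing more can be done
```

The casting stands on its base on the plate and the bridge gauge sits level and centred astride it with its foot on the rib; both were set down under force guard, the arm touched none of the bystanders as far as I could see, and the job was handed in at about 32 s.

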